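# Clip the strainer plate back into the extraction box

## Task

Fit the strainer plate with the two ears back on the sloping face of the extraction box: slide both ears into their spring-lined slots and press until the plate lies flat, fully home against the face all round. Press firmly but do not force it, let go of it, and leave the plain plate without ears and the other things on the bench where they are.

Things in the scene. Friction and masses are not known exactly. Their poses are not given: they have to be found in the camera images.
- strainer: The plate to fit: perforated bare steel sheet 80 (x) x 116 (y) x 5 mm with one 5 mm thick ear in the middle of each short end, 26 mm wide (x), sticking out 20 mm: 156 mm over the ears. Both ends alike. Black handle on top. Origin: middle of the underside; z up on the handle side. 0.2 to 0.4 kg. Starts flat on the bench, handle up, to the left or right of the box.
- grip (a point): Middle of the strainer's handle bar, 32 mm above the plate's underside (27 mm above the sheet's top), axes as the plate's. The bar is 60 mm long (x), 14 mm wide (y), 14 mm high, on two 10 mm posts at x = +-24 mm.
- seat (a point): Nominal centre of the box's sloping face, in the plane where the plate's underside must lie, 125 mm above the bench. z: normal of the face, leaning 32 degrees from vertical to the box's front (about towards the robot); x: up the slope; y: from slot to slot. Home, the strainer's origin lies in this plane at y = 0 and at x = -5.5 to 5.5 mm (see slot_b), z along z, y along y either way round.
- slot_a (a point): Nominal middle of the mouth of the slot at seat y = +70.5 mm, 20.5 mm above the face; axes as seat. Each slot lies between two fixed lugs 20.5 mm high, 28 mm apart along x (1 mm play each side of the ear; top 1.5 mm chamfered 45 degrees), 60 to 80 mm from the middle, its end shut at 79.5 mm by a stop 12 mm high; so 1.5 mm play each way along y.
- slot_b (a point): As slot_a, at y = -70.5 mm. Slots and face are one sheet, screwed down through slotted holes: both slots together sit up to 5.5 mm up or down the slope (x) from nominal, each time anew; feel for them. Clips bulge 3 mm from each lug, most 9 mm above the face: a plate meets them at about 15 mm and takes 8 to 20 N to push past; short of home they hold it proud.
- extractor: The fixed extraction box: a green sheet-steel wedge 236 mm wide (y), 170 mm deep (x); sloping face 200 x 240 mm, 72 mm high at the front, 178 mm at the rear, with a 62 x 100 mm opening. Behind it a round duct reaches 205 mm back (+x) from the middle, 140 mm high. Origin: middle of its underside, under the seat; its front looks to its -x.
- blank: Plain perforated plate without ears, 90 x 150 x 5 mm with the same handle, flat on the bench on the other side of the box. It does not belong here; leave it alone. Origin at the middle of the underside, long side along y.
- shoe_last: Wooden shoe last, 250 mm long, 112 mm high, lying sole down. Leave it alone. Origin under its middle.
- glue_tin: Round tin, 84 mm diameter, 115 mm high. Leave it alone. Origin under its middle.
- hammer: Hammer lying on the bench at the right. Leave it alone.
- brush: Glue brush lying on the bench at the right. Leave it alone.
- tape: Roll of paper tape, 70 mm diameter, 24 mm high, flat on the bench between the box and the robot. Leave it alone. Origin under its middle.
- tack_tray: Grey plastic tray 60 x 100 x 28 mm in front of the robot, right. Leave it alone. Origin under its middle.
- sole_stack: Stack of four shoe soles, 280 mm long, 24 mm high, at the left. Leave it alone. Origin under its middle.

How it is judged:
At the end, for the whole second after the job is handed in: The strainer lies fully home in its slots: its underside within 1.5 mm of the plane of the face and flat to 1.5 degrees, in line with the slots to 5 degrees, within 8 mm of the nominal seat along the slope and 4 mm across it, at rest (x of strainer in the frame of seat between -0.008 and 0.008 m and y of strainer in the frame of seat between -0.004 and 0.004 m and z of strainer in the frame of seat between -0.0015 and 0.0015 m and angle between the z axis of strainer and the z axis of seat, either way round below 0.026 rad and angle between the y axis of strainer and the y axis of seat, either way round below 0.09 rad and linear speed of strainer below 0.01 m/s); the robot touches nothing.
It fails at once if the plate is forced: its contact forces on the extraction box, the spring clips' squeeze included, add up to more than 150 N (contact force between strainer and extractor above 150 N).
It fails at once if the plain plate or another thing on the bench is pushed more than 20 mm (distance of any of blank, shoe_last, glue_tin, hammer, brush, tape, tack_tray, sole_stack from where it was at the start of the episode above 0.02 m).
It also fails if it takes over 67 s, if anything falls off the work surface, if the arm or the gripper's body presses on something with over 40 N, if the wrist force passes 120 N, or if a joint passes its speed limit or range.

## Robot

A 7-joint arm with a two-finger parallel gripper is mounted at the origin on the work surface. World frame = base frame: x ahead of the robot, y to its left, z up, the work surface at z = 0. Lengths are in m, angles in rad, forces in N, time in s.
With the tool pointing down it reaches from about 0.425 to 0.975 m from the base axis. Payload 16.7 kg.
Tool frame: the origin (TCP) lies at the centre of the arm's flange, where the gripper is bolted on; the fingertips stand 173 mm ahead of it and the grasp point (between the pads) lies arm.grasp_offset ahead of it (arm.grasp_offset is the distance from the TCP to the grasp point, in m); z points along the fingers, y is the line along which they close (so a half turn about z gives the same grasp; the last joint's range is limited). The gripper opens to 85 mm and grips with 20 to 120 N. Pads are 22 mm wide; open, the fingers measure 114 mm over their backs; the gripper's body (76 mm by 85 mm) begins 54 mm behind the grasp point. The pads swing forward as they close: fully open they stand 13 mm farther back than shut.
Start: joints at [1.014, 0.426, 0.074, 1.606, -0.034, 1.111, -0.067], TCP at [0.268, -0.62, 0.405] pointing down, gripper open.
Joint ranges: [-2.85, 2.85], [-0.5, 2.14], [-1.23, 1.37], [0.21, 2.46], [-1.02, 4.16], [0.16, 2.05], [-2.73, 2.73]. Speed limits (rad/s): [1.89, 1.89, 2.39, 2.39, 3.01, 3.01, 3.01].

## Interface

Orientations are given as a rotation vector (axis times angle).
In Python, from bench import arm gives the robot as it stands.
- The arm moves only by the shell command python3 shift.py 'ROWS'. ROWS is one flat JSON list of numbers that holds 1 to 5 rows one after another, with no inner brackets; each row has 5 numbers: the finger opening in m, then dx, dy, dz in shares of the most that a row can go, 1 being 62.5 mm, then a turn about the tool's z in rad; each row shifts and turns the commanded pose from where the row before left it, along the tool's axes as they then stand; what a row does not reach is not made up. A row lasts 1/8 s, in which the tool goes at most 0.0625 m and 0.188 rad, less where a joint would pass 70% of its speed; a pose out of reach is approached as far as the arm can. The fingers move at their own pace and stop on an object; the grip force is fixed at half the most. Time passes only in rows, so rows that do not move let the fingers close. It prints the time, the measured TCP pose, the force, the opening and the grip force at its end. Input that does not fit is refused with a message, and nothing moves.
- arm.read_state(): the state, without advancing time (a new reading comes with each control period).
- arm.get_image(name): name is "scene" or "side" or "wrist"; returns a dict with "frame" (480x640x3 uint8, blue, green, red), "fx", "fy", "cx", "cy" (pixels), "k1" (the pictures are not rectified: a ray, as slopes to the right and down, at radius r is drawn at 1 + k1 r^2 times it, then the intrinsics apply), "R" (3x3) and "t" (3): a world point X has camera coordinates R X + t. Camera axes: x right, y down, z forward; pixel columns grow to the right and rows downward; lengths in m; the calibration is good to about 2 mm. A picture is of the moment at which its call begins. There is no depth.
- arm.hand_in(): hands the job in; it is judged then, once.
The state is a dict: "time": time; "joint_positions": joint angles; "qvel": joint speeds; "tau": joint torques, N m; "tool_pos": TCP position; "eef_rot": TCP orientation; "wrist_force": force on the tool from outside, world axes, zero at the start; "ft_torque": the same for the moment, N m; "grip_width": finger opening in m; "grip_force": force on a finger pad.
Only numpy, scipy, OpenCV 4.12 (cv2) and the standard library are available. Lean on these libraries where they do the work, as an engineer would, in place of code of your own. Each camera call takes 0.05 s, during which the arm holds its last target. There are 200 camera calls.

## Working session

There is one attempt and no reset: what is moved stays moved. The work goes in short steps, Python scripts to look and compute and a shell command to move; the robot and the scene stay as the last step left them, time stands still between calls to the robot, and variables do not carry over. Pictures are saved under pics/ and viewed, at most 10 in all, crops included, and the job is handed in when it is done.

```bash
ls; mkdir -p pics
python3 - <<'E'
from bench import arm
import cv2
for n in("scene","side"):
    d=arm.get_image(n); cv2.imwrite(f"pics/{n}0.png",d["frame"]); print(n,d["fx"],d["k1"],d["R"],d["t"])
print(arm.grasp_offset,arm.read_state())
E
```

```text
bench.py
pics
shift.py
scene 451.50239249155265 -0.11481437406765406 [[ 0.85365502  0.52083742 -0.00122255]
 [ 0.39509446 -0.64908759 -0.6500659 ]
 [-0.33937219  0.554449   -0.75987685]] [-0.46587457 -0.12973764  1.54859896]
side 491.5307252439529 0.020560171343518154 [[-0.85250286 -0.52272169  0.00095718]
 [-0.38166425  0.62120005 -0.68442889]
 [ 0.35717122 -0.5838429  -0.729079  ]] [0.46848756 0.28077413 1.2568708 ]
0.1547 {'time': 0.1, 'joint_positions': array([ 1.01351354,  0.42669175,  0.07385299,  1.60654943, -0.03409798,
        1.11079842, -0.06709512]), 'qvel': array([ 0.00024037, -0.00103603,  0.0011983 , -0.00176465,  0.00017176,
        0.00067741,  0.0001593 ]), 'tau': array([ 6.94121249e-03, -9.51541185e+01,  3.77124265e+00, -4.64413691e+01,
        1.97521190e-02,  6.46782835e-03,  6.34425214e-05]), 'tool_pos': array([ 0.26761036, -0.61950242,  0.4040628 ]), 'eef_rot': array([-3.07540751e+00, -6.35843501e-01,  5.10395851e-04]), 'wrist_force': array([ 0.83491979,  0.17837899, -0.09397619]), 'ft_torque': array([-0.01759177,  0.02997163, -0.03044867]), 'grip_force': 0.0, 'grip_width': 0.08536681724821779}
```
View pics/scene0.png

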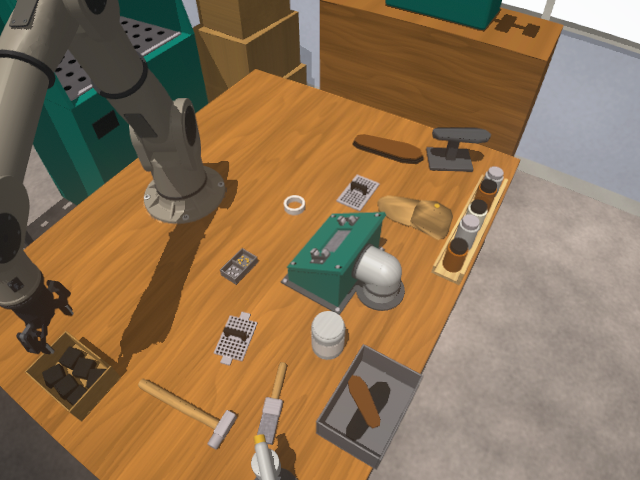

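View pics/side0.png

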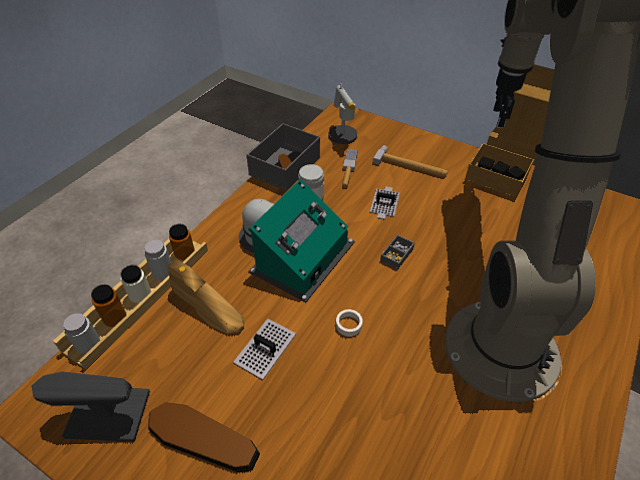

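The scene view shows the eared strainer at about (236,338), the box face at (335,245) and the blank at (358,192). In the side view the strainer is at (385,203) and the face at (303,230). Next I'll enlarge these areas.

Create h.py:
```python
import numpy as np, cv2
from bench import arm
from scipy.spatial.transform import Rotation as Rn
from scipy.optimize import least_squares
def cam(n):
    return arm.get_image(n)
def proj(d,X):
    c=np.atleast_2d(X)@d["R"].T+d["t"]; s=c[:,:2]/c[:,2:]
    s=s*(1+d["k1"]*(s**2).sum(1,keepdims=True))
    return s*[d["fx"],d["fy"]]+[d["cx"],d["cy"]]
def onplane(d,p,z):
    f=lambda q: proj(d,[q[0],q[1],z])[0]-p
    return least_squares(f,[.6,0]).x
```

Run:
```python
import cv2,numpy as np
a=cv2.imread("pics/scene0.png");b=cv2.imread("pics/side0.png")
def crop(i,x,y,w,h,s): return cv2.resize(i[y:y+h,x:x+w],None,fx=s,fy=s,interpolation=cv2.INTER_CUBIC)
# scene box (275,200) 130x100? s=... 
t=np.hstack([crop(a,280,205,110,75,4)[:300,:400],crop(a,200,308,80,60,5)])
u=np.hstack([crop(b,245,175,100,75,4),crop(b,350,180,80,60,5)])
print(t.shape,u.shape)
cv2.imwrite("pics/c1.png",np.vstack([t,u]))
```

```text
(300, 800, 3) (300, 800, 3)
```

View pics/c1.png

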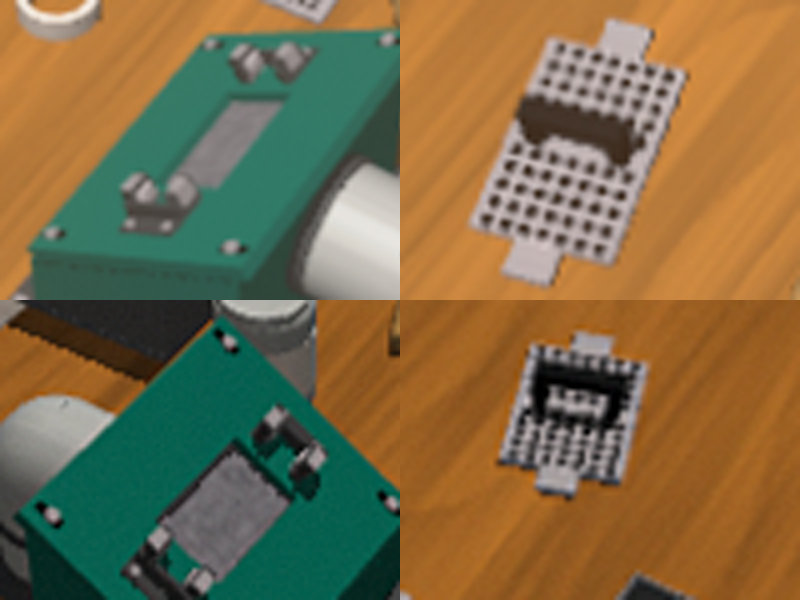

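```bash
cat > fit.py <<'E'
from h import *
A,B=cam("scene"),cam("side")
S=np.array
def plate(p,pts):
    return pts@Rn.from_euler('z',p[2]).as_matrix().T+[p[0],p[1],0]
m=S([[-40,58,5],[40,58,5],[-40,-58,5],[40,-58,5],[-13,78,5],[13,78,5],[-13,-78,5],[13,-78,5]])/1e3
ms=m[[3,2,1,0,7,6,5,4]]
pa=S([[229.6,315.6],[257.4,322],[214,353.2],[242.8,361],[241.6,311.6],[250.8,314],[220,362.8],[230.4,365.2]])
pb=S([[376,189],[399.6,193],[369.6,212.4],[394.8,217.4],[385,186.6],[392.6,187.4],[377.4,218],[384.8,219.4]])
f=lambda p:np.r_[proj(A,plate(p,m))-pa,proj(B,plate(p,ms))-pb].ravel()
r=least_squares(f,[.5,-.3,0],loss='soft_l1');print("strainer",r.x,r.fun.reshape(-1,2).round(1).tolist())
Rt=Rn.from_euler('y',-32,degrees=True).as_matrix()
def box(p,pts,s=0):
    q=(S(pts)/1e3+[s,0,0])@Rt.T+[0,0,.125]
    return q@Rn.from_euler('z',p[2]).as_matrix().T+[p[0],p[1],0]
c=S([[-100,-120,0],[100,-120,0],[-100,120,0],[100,120,0]])
ca=S([[287.5,267.5],[340.5,274.5],[332,214],[385,212]])
cb=S([[353,232],[299.5,179.5],[300,289],[249.5,228.8]])
l=S([[0,-70,20.5],[0,70,20.5]])
la=S([[(138+182)/2/4+280,181/4+205],[267/4+280,51/4+205]])
lb=S([[(272+315)/8+245,175+(412+450-600)/8],[(157+201)/8+245,175+(535+577-600)/8]])
g=lambda p:np.r_[proj(A,box(p,c))-ca,proj(B,box(p,c))-cb,proj(A,box(p,l,p[3]))-la,proj(B,box(p,l,p[3]))-lb].ravel()
r=least_squares(g,[.65,0,0,0],loss='soft_l1');print("box",r.x,r.fun.reshape(-1,2).round(1).tolist())
E
python3 fit.py
```

```text
strainer [ 0.49502688 -0.34184796  0.29718297] [[0.0, -0.5], [-0.3, -0.3], [-0.4, -0.5], [-0.5, -0.8], [-0.2, -0.4], [-0.6, -0.7], [0.3, -0.6], [-0.6, -0.5], [-0.3, -0.7], [-0.4, -0.8], [0.0, -1.3], [-0.7, -2.0], [-0.5, -0.7], [-0.5, -0.3], [-0.6, -1.3], [0.0, -1.3]]
box [ 0.5999654   0.00066765 -0.02493428  0.00295388] [[-0.7, -1.0], [-0.2, -3.0], [0.2, -0.9], [0.1, -0.4], [-4.8, -5.6], [0.5, -0.9], [2.8, -9.1], [-0.5, -1.2], [-0.4, 0.2], [-0.4, -0.2], [-1.0, 1.1], [-0.6, -0.2]]
```

```bash
cat > go.py <<'E'
# go.py x y z yaw : target TCP; prints needed shift in current tool axes and turn (yaw = world yaw of tool y axis, mod pi)
import sys; from h import *
s=arm.read_state(); R=Rn.from_rotvec(s["eef_rot"]).as_matrix(); t=np.array(list(map(float,sys.argv[1:4]))); yaw=float(sys.argv[4])
cur=np.arctan2(-R[0,1],R[1,1]); dy=(yaw-cur+np.pi/2)%np.pi-np.pi/2
print("pos",s["tool_pos"].round(4),"tilt",R[:,2].round(3),"shift",(R.T@(t-s["tool_pos"])).round(4),"turn",round(-dy,3))
E
python3 go.py .495 -.342 .30 .297
python3 - <<'E'
from h import *
s=arm.read_state();print(Rn.from_rotvec(s["eef_rot"]).as_matrix().round(3))
E
```

```text
pos [ 0.2677 -0.6195  0.4043] tilt [-0.     0.001 -1.   ] shift [ 0.3188 -0.1646  0.1044] turn 0.111
[[ 0.918  0.397 -0.   ]
 [ 0.397 -0.918  0.001]
 [-0.    -0.001 -1.   ]]
```

The rows are not in the units I measure in: shifts go in shares of 62.5 mm. I convert before sending: 0.053 m is 0.848, -0.027 m is -0.432.

```bash
python3 shift.py '[0.06, 0.848, -0.432, 0.272, 0, 0.06, 0.848, -0.432, 0.272, 0, 0.06, 0.848, -0.432, 0.272, 0, 0.06, 0.848, -0.432, 0.272, 0, 0.06, 0.848, -0.432, 0.272, 0]'; python3 shift.py '[0.06, 0.848, -0.464, 0.304, 0, 0.06, 0, 0, 0, 0.11, 0.06, 0, 0, 0, 0]'; python3 go.py .495 -.342 .1867 .297
python3 - <<'E'
from h import *
d=cam("wrist"); cv2.imwrite("pics/w1.png",d["frame"])
p=[.495,-.342,.297]
c,s=np.cos(p[2]),np.sin(p[2])
for q in [(0,0,39),(-40,58,5),(40,-58,5),(30,0,39),(-30,0,39)]:
    x,y,z=np.array(q)/1e3; print(q,proj(d,[p[0]+c*x-s*y,p[1]+s*x+c*y,z]).round(1))
E
```

```text
time: 0.82
tool_pos: [0.4584, -0.389, 0.3193]
eef_rot: [3.076, 0.636, 0.0]
wrist_force: [0.6, -1.2, -0.0]
grip_width: 0.0596
grip_force: 0.0
time: 1.2
tool_pos: [0.4943, -0.3432, 0.3007]
eef_rot: [-3.106, -0.468, 0.001]
wrist_force: [-0.2, -0.1, 0.2]
grip_width: 0.06
grip_force: 0.0
pos [ 0.4943 -0.3432  0.3007] tilt [-0.001  0.    -1.   ] shift [ 0.0011 -0.0009  0.114 ] turn 0.002
(0, 0, 39) [[311.1 243.2]]
(-40, 58, 5) [[232.2 281.6]]
(40, -58, 5) [[397.1 172.3]]
(30, 0, 39) [[311.2 195.3]]
(-30, 0, 39) [[311.1 287.9]]
```

View pics/w1.png

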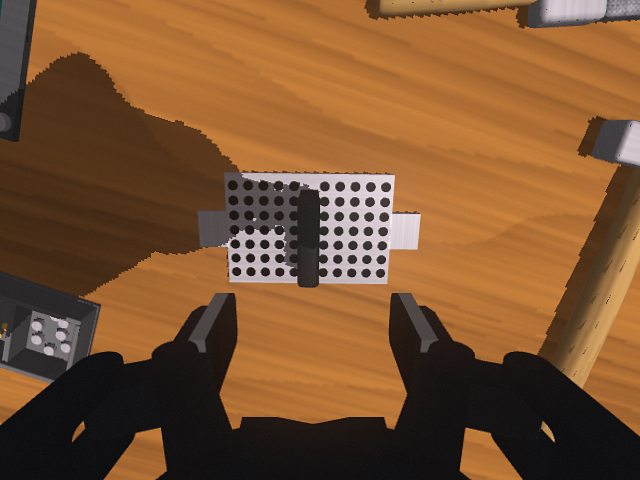

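The wrist view shows the bar from (309,191) to (308,287), within 2-3 px of prediction, and the plate edges run parallel to the image axes. I'll descend and grip.

In the tool's units: 0.05 m is 0.8, 0.045 m is 0.72.

```bash
python3 shift.py '[0.06, 0.032, -0.032, 0.8, 0, 0.06, 0, 0, 0.72, 0, 0.06, 0, 0, 0.304, 0, 0.06, 0, 0, 0, 0, 0, 0, 0, 0, 0]';python3 shift.py '[0, 0, 0, 0, 0, 0, 0, 0, 0, 0, 0, 0, 0, 0, 0]';  python3 shift.py '[0, 0, 0, -0.48, 0, 0, 0, 0, -0.96, 0, 0, 0, 0, -0.96, 0, 0, 0, 0, -0.96, 0, 0, 0, 0, -0.64, 0]'
python3 - <<'E'
from h import *
print(arm.read_state()["grip_width"]); d=cam("scene"); cv2.imwrite("pics/s2.png",d["frame"])
E
# target approx above upslope part
python3 go.py .6466 -.0005 .43 -.025
```

```text
time: 1.88
tool_pos: [0.4958, -0.3418, 0.1886]
eef_rot: [3.106, 0.466, 0.003]
wrist_force: [0.1, 0.6, -0.1]
grip_width: 0.0432
grip_force: 0.0
time: 2.25
tool_pos: [0.4958, -0.3413, 0.1884]
eef_rot: [3.106, 0.466, 0.002]
wrist_force: [-2.0, 1.6, 9.1]
grip_width: 0.0131
grip_force: 58.9
time: 2.88
tool_pos: [0.4951, -0.341, 0.4407]
eef_rot: [3.105, 0.466, 0.004]
wrist_force: [1.1, -0.0, -3.0]
grip_width: 0.0126
grip_force: 59.5
0.012607900628133589
pos [ 0.4958 -0.3414  0.4453] tilt [ 0.007 -0.004 -1.   ] shift [ 0.2441 -0.2818  0.015 ] turn 0.323
```

In the tool's units: -0.06 m is -0.96, 0.05 m is 0.8.

```bash
python3 shift.py '[0, 0, -0.96, 0, 0, 0, 0, -0.96, 0, 0, 0, 0, -0.96, 0, 0, 0, 0, -0.96, 0, 0, 0, 0.8, -0.48, 0, 0]'; python3 shift.py '[0, 0.64, -0.88, 0, 0.16, 0, 0, 0, 0, 0.163, 0, 0, 0, 0, 0, 0, 0, 0, 0, 0]'; python3 go.py .5 -.0 .44 -.025
python3 - <<'E'
from h import *
d=cam("wrist"); cv2.imwrite("pics/w2.png",d["frame"])
E
```

```text
time: 3.55
tool_pos: [0.4613, -0.0667, 0.4378]
eef_rot: [3.105, 0.465, 0.001]
wrist_force: [1.7, -1.4, -2.8]
grip_width: 0.0127
grip_force: 59.7
time: 4.05
tool_pos: [0.4822, -0.0164, 0.4371]
eef_rot: [3.141, -0.008, 0.0]
wrist_force: [0.6, 0.4, -3.0]
grip_width: 0.0131
grip_force: 59.7
pos [ 0.4822 -0.0164  0.4371] tilt [ 0. -0. -1.] shift [ 0.0177 -0.0165 -0.003 ] turn 0.02
```

View pics/w2.png

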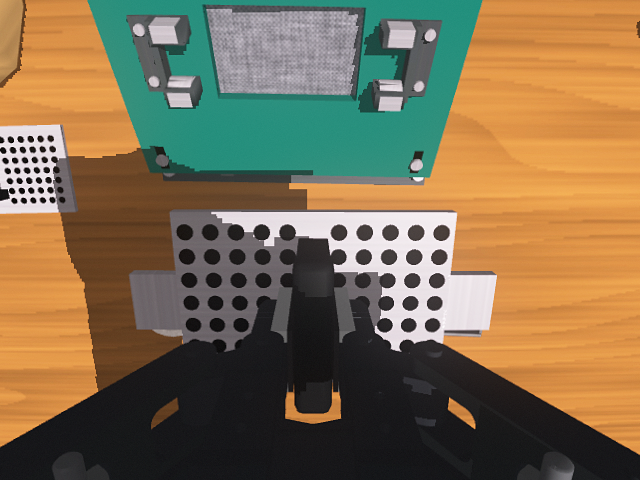

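The wrist view shows all four lugs, at about (168,30), (183,92), (400,34) and (389,96), and the held plate with both ears. I'll enlarge it to measure.

Run:
```python
import cv2,numpy as np
i=cv2.imread("pics/w2.png")
f=lambda x,y,w,h:cv2.resize(i[y:y+h,x:x+w],None,fx=4,fy=4,interpolation=cv2.INTER_CUBIC)
cv2.imwrite("pics/c2.png",np.vstack([np.hstack([f(115,0,100,115),f(365,0,100,115)]),np.hstack([f(125,160,100,30),f(365,160,100,30)])]))
```

```text
(no output)
```

View pics/c2.png

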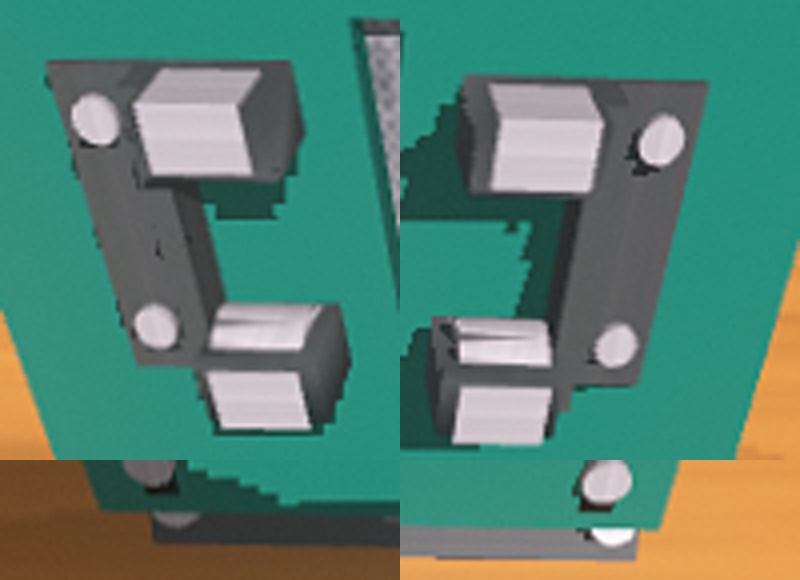

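```bash
cat > fit2.py <<'E'
from h import *
d=cam("wrist"); S=np.array
print("cam",(-d["R"].T@d["t"]).round(3), d["R"][2].round(3))
Rt=Rn.from_euler('y',-32,degrees=True).as_matrix()
def box(p,pts):
    q=(S(pts,float)/1e3)@Rt.T+[0,0,.125]
    return q@Rn.from_euler('z',p[2]).as_matrix().T+[p[0],p[1],0]
# box y+ is image left (tool y = -world y)
def f(p):
    a=proj(d,box(p,[[-100,120,0],[-100,-120,0],[p[3],120,0],[p[4],-120,0]]))-S([[149.6,172.1],[429.6,176.6],[88,0],[482,0]])
    return a.ravel()
r=least_squares(f,[.6,0,-.02,20,20],x_scale=[.01,.01,.01,10,10]);print(r.x,r.fun.round(1))
p=r.x
for n,x,z in [("base in",14,0),("bulge",11,9),("in z19",14,19),("top in",15.5,20.5),("top out?",27,20.5)]:
  for sg in(1,-1):
    print(n,sg,[(proj(d,box(p,[[sg*x,y,z]]))[0]).round(1).tolist() for y in(80,60,-60,-80)])
print("opening",proj(d,box(p,[[31,50,0],[31,-50,0],[-31,50,0],[-31,-50,0]])).round(1).tolist())
E
python3 fit2.py
```

```text
cam [ 0.553 -0.017  0.406] [-0.279  0.001 -0.96 ]
[ 5.98843922e-01  8.87993056e-04 -2.31728853e-02  3.24821621e+01
  3.62974997e+01] [ 0.3 -0.3 -0.1  0.  -0.5  0.2  0.3  0.1]
base in 1 [[160.3, 32.1], [191.3, 32.3], [378.4, 35.6], [409.4, 36.4]]
base in -1 [[171.1, 74.4], [199.8, 74.7], [372.8, 77.8], [401.5, 78.4]]
bulge 1 [[157.7, 42.5], [189.2, 42.8], [379.3, 46.1], [410.8, 46.9]]
bulge -1 [[166.6, 76.2], [196.2, 76.5], [374.7, 79.6], [404.3, 80.3]]
in z19 1 [[151.7, 44.0], [184.4, 44.3], [381.7, 47.7], [414.4, 48.6]]
in z19 -1 [[163.7, 87.6], [193.9, 87.9], [375.6, 91.1], [405.8, 91.8]]
top in 1 [[150.3, 42.5], [183.3, 42.8], [382.4, 46.2], [415.4, 47.1]]
top in -1 [[163.7, 90.8], [193.8, 91.2], [375.5, 94.3], [405.7, 95.0]]
top out? 1 [[144.7, 22.2], [178.8, 22.4], [385.2, 26.0], [419.4, 26.9]]
top out? -1 [[168.2, 106.7], [197.3, 107.1], [373.3, 110.1], [402.5, 110.8]]
opening [[201.9, 3.3], [365.8, 6.2], [218.1, 97.7], [356.1, 100.1]]
```

```bash
cat > fit3.py <<'E'
from h import *
d=cam("wrist"); S=np.array
s=arm.read_state(); T=Rn.from_rotvec(s["eef_rot"]).as_matrix()
m=S([[40,58,5],[40,-58,5],[13,78,5],[13,-78,5],[-13,78,5],[-13,-78,5]])/1e3
px=S([[170,211],[457,211],[129,271.5],[496.5,272],[135,329],[490.5,334]])-.0
def pl(p): # plate pose in tool: x,y,z(down dist to underside), yaw, pitch
    F=T@np.diag([1,-1,-1])@Rn.from_euler('zy',[p[3],p[4]]).as_matrix()
    return m@F.T+s["tool_pos"]+T@p[:3]
for free in (4,5):
    z=lambda q:np.r_[q,np.zeros(5-len(q))]
    r=least_squares(lambda q:(proj(d,pl(z(q)))-px).ravel(),[0,0,.1886,0,0][:free],x_scale=.01)
    print(r.x.round(4),r.fun.reshape(-1,2).round(1).tolist())
E
python3 fit3.py
```

```text
[-0.0017  0.0002  0.1885 -0.0049] [[-1.0, -0.6], [0.9, 1.0], [-0.8, 1.4], [1.2, 2.9], [0.9, -0.9], [-1.2, -4.1]]
[-2.00e-03  1.00e-04  1.88e-01 -4.90e-03  6.12e-02] [[0.8, -1.5], [-0.9, 0.1], [-0.4, 1.1], [0.8, 2.7], [-0.4, 0.4], [0.0, -2.8]]
```

```bash
python3 go.py .626 0.0003 .37 -.0235
```

```text
pos [ 0.4823 -0.0163  0.4371] tilt [ 0. -0. -1.] shift [ 0.1435 -0.0177  0.0671] turn 0.016
```

```bash
python3 shift.py '[0, 0.768, -0.096, 0, 0.018, 0, 0.768, -0.08, 0, 0, 0, 0.768, -0.08, 0.32, 0, 0, 0, 0, 0.752, 0, 0, 0, 0, 0, 0]'; python3 go.py .626 0.0003 .3363 -.0235
```

```text
time: 4.82
tool_pos: [0.6258, -0.0032, 0.3666]
eef_rot: [3.141, -0.04, -0.011]
wrist_force: [-0.6, 0.3, -2.4]
grip_width: 0.0128
grip_force: 59.7
pos [ 0.6258 -0.0032  0.3666] tilt [-0.007 -0.    -1.   ] shift [ 0.0003 -0.0035  0.0303] turn -0.002
```

```bash
for i in 1; do python3 shift.py '[0, 0, 0, 0.16, 0, 0, 0, 0, 0.08, 0, 0, 0, 0, 0.08, 0, 0, 0, 0, 0, 0]'; done; python3 go.py .626 0.0003 .3363 -.0235
```

```text
time: 5.32
tool_pos: [0.6263, -0.0028, 0.3522]
eef_rot: [3.141, -0.041, 0.001]
wrist_force: [-13.8, -1.5, 14.8]
grip_width: 0.0129
grip_force: 64.2
pos [ 0.6263 -0.0028  0.3522] tilt [ 0.001 -0.001 -1.   ] shift [-0.0004 -0.0031  0.0159] turn -0.003
```

In the tool's units: 0.004 m is 0.064.

```bash
python3 shift.py '[0, 0, 0, 0.064, 0, 0, 0, 0, 0.064, 0, 0, 0, 0, 0, 0, 0, 0, 0, 0, 0]'; python3 shift.py '[0, 0, 0, 0.064, 0, 0, 0, 0, 0.064, 0, 0, 0, 0, 0, 0, 0, 0, 0, 0, 0]'; python3 go.py .626 0.0003 .3363 -.0235
```

```text
time: 5.82
tool_pos: [0.6256, -0.0025, 0.3441]
eef_rot: [3.141, -0.041, -0.002]
wrist_force: [-21.6, -0.3, 19.0]
grip_width: 0.013
grip_force: 70.5
time: 6.32
tool_pos: [0.626, -0.0021, 0.3367]
eef_rot: [-3.141, 0.041, -0.001]
wrist_force: [-20.6, 2.0, 26.2]
grip_width: 0.0132
grip_force: 80.0
pos [ 0.626  -0.0021  0.3367] tilt [ 0.  0. -1.] shift [-0.     -0.0024  0.0004] turn -0.002
```

In the tool's units: 0.003 m is 0.048.

```bash
python3 shift.py '[0, 0, 0, 0.048, 0, 0, 0, 0, 0, 0, 0, 0, 0, 0, 0]';python3 shift.py '[0, 0, 0, 0.048, 0, 0, 0, 0, 0, 0, 0, 0, 0, 0, 0]'
python3 - <<'E'
from h import *
d=cam("wrist");e=cam("side"); f=cv2.resize(e["frame"][150:300,220:380],None,fx=2.5,fy=2.5)
o=np.zeros((480,400,3),np.uint8);o[:375]=f
cv2.imwrite("pics/w3.png",np.hstack([cv2.resize(d["frame"],(400,300))]));cv2.imwrite("pics/w3.png",np.hstack([np.vstack([cv2.resize(d["frame"],(400,300)),np.zeros((180,400,3),np.uint8)]),o]));cv2.imwrite("pics/w3full.png",d["frame"])
E
```

```text
time: 6.7
tool_pos: [0.6262, -0.002, 0.3339]
eef_rot: [-3.141, 0.041, -0.002]
wrist_force: [-19.6, 3.0, 25.1]
grip_width: 0.0129
grip_force: 84.1
time: 7.08
tool_pos: [0.6264, -0.002, 0.3308]
eef_rot: [-3.141, 0.041, -0.003]
wrist_force: [-15.5, 2.8, 22.0]
grip_width: 0.0129
grip_force: 87.7
```

View pics/w3.png

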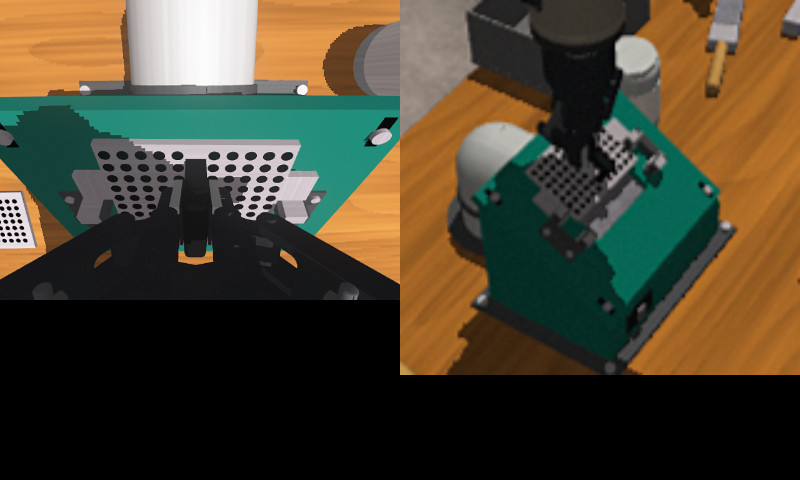

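Left (wrist) shows the plate tilted, its far edge at about row 224 of the full picture. Right (side) shows it lying nearly flat on the upper part of the face. I'll refine its corners with code.

Run:
```python
import cv2,numpy as np
i=cv2.imread("pics/w3full.png")
f=lambda x,y,w,h:cv2.resize(i[y:y+h,x:x+w],None,fx=4,fy=4,interpolation=cv2.INTER_CUBIC)
cv2.imwrite("pics/c3.png",np.hstack([f(100,215,100,145),f(430,215,100,145)]))
```

```text
(no output)
```

View pics/c3.png

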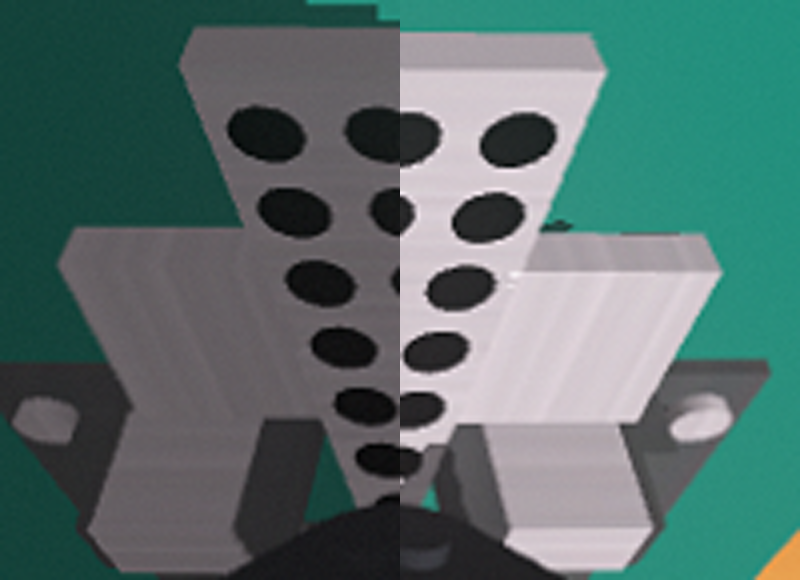

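```bash
cat > fit4.py <<'E'
from h import *
d=cam("wrist"); S=np.array
s=arm.read_state(); T=Rn.from_rotvec(s["eef_rot"]).as_matrix()
m=S([[40,58,5],[40,58,0],[40,-58,5],[40,-58,0],[13,78,5],[13,78,0],[13,-78,5],[13,-78,0]])/1e3
px=S([[144.6,231.1],[147.6,221.6],[481.1,232.1],[477.1,223.6],[114.1,280.9],[119.1,271.6],[509.6,282.6],[505.6,273.6]])
B=T@np.diag([1,-1,-1])
def pl(p,m): return m@(B@Rn.from_euler('zyx',p[3:]).as_matrix()).T+p[:3]
r=least_squares(lambda q:(proj(d,pl(q,m))-px).ravel(),[.64,0,.16,0,-.5,0],x_scale=.01)
print("plate",r.x.round(4),r.fun.reshape(-1,2).round(1).tolist(),"near ears",proj(d,pl(r.x,S([[-.013,.078,.005],[-.013,-.078,.005]]))).round(1).tolist())
Rs=Rn.from_euler('zy',[-.0235,np.radians(-32)]).as_matrix(); c=S([.599,.0009,.125])
print("in seat",(Rs.T@(r.x[:3]-c)).round(4))
G=s["tool_pos"]+T@[0,0,.1566]; F=B@Rn.from_euler('zyx',r.x[3:]).as_matrix()
print("grasp pt in plate",(F.T@(G-r.x[:3])).round(4))
E
python3 fit4.py
```

```text
plate [ 0.63   -0.0018  0.1479 -0.0055 -0.4894 -0.0013] [[-0.5, 0.1], [0.9, -0.1], [-0.0, 0.7], [-0.4, -0.5], [0.0, 0.2], [-0.4, -0.2], [0.4, 0.2], [-0.0, -0.4]] near ears [[134.9, 318.9], [488.8, 320.3]]
in seat [ 0.0385 -0.0018  0.003 ]
grasp pt in plate [ 0.0095 -0.0002  0.0247]
```

In the tool's units: -0.006 m is -0.096.

```bash
python3 shift.py '[0.035, 0, 0, 0, 0, 0.035, 0, 0, -0.096, 0, 0.035, 0, 0, 0, 0, 0.035, 0, 0, 0, 0]'
cat > sub.py <<'E'
from h import *
d=cam("wrist"); S=np.array; cv2.imwrite("pics/w4.png",d["frame"])
s=arm.read_state(); T=Rn.from_rotvec(s["eef_rot"]).as_matrix()
B=T@np.diag([1,-1,-1])
m=S([[40,58,5],[40,-58,5],[40,58,0],[40,-58,0],[13,78,5],[13,-78,5],[13,78,0],[13,-78,0]])/1e3
def pl(p): return m@(B@Rn.from_euler('zyx',p[3:]).as_matrix()).T+p[:3]
q=S([.6326,-.0018,.1448,-.0055,-.5585,0])
g=cv2.cvtColor(d["frame"],cv2.COLOR_BGR2GRAY)
for k in range(4):
    px=cv2.cornerSubPix(g,proj(d,pl(q)).astype(np.float32).reshape(-1,1,2),(6,6) if k<2 else (3,3),(-1,-1),(3,50,.01)).reshape(-1,2)
    r=least_squares(lambda q:(proj(d,pl(q))-px).ravel(),q,x_scale=.01,loss='soft_l1');q=r.x
print("plate",q.round(4),r.cost,(proj(d,pl(q))-px).round(1).tolist())
Rs=Rn.from_euler('zy',[-.0235,np.radians(-32)]).as_matrix(); c=S([.599,.0009,.125])
print("in seat",(Rs.T@(q[:3]-c)).round(4)); F=B@Rn.from_euler('zyx',q[3:]).as_matrix()
print("bar",q[:3]+F@[0,0,.032]); print(px.round(1).tolist())
E
python3 sub.py
```

```text
time: 7.72
tool_pos: [0.6268, -0.0027, 0.3341]
eef_rot: [3.141, -0.041, 0.0]
wrist_force: [0.6, 0.4, -0.0]
grip_width: 0.0349
grip_force: 0.0
plate [ 0.6322 -0.0017  0.1426 -0.0217 -0.5781 -0.0449] 3.5441849013288147 [[-0.5, 0.7], [-0.4, -0.6], [0.8, 0.0], [0.6, -0.0], [0.8, -1.9], [-0.3, 0.1], [-1.5, 0.4], [0.2, 0.3]]
in seat [ 0.0376 -0.0017 -0.0027]
bar [ 6.14781361e-01 -4.50846082e-05  1.69374592e-01]
[[149.5, 222.8000030517578], [472.5, 232.8000030517578], [152.39999389648438, 213.6999969482422], [468.3999938964844, 221.89999389648438], [122.0999984741211, 268.29998779296875], [501.1000061035156, 277.3999938964844], [128.60000610351562, 256.5], [497.20001220703125, 267.29998779296875]]
```

Run:
```python
import cv2,numpy as np
i=cv2.imread("pics/w4.png")
f=lambda x,y,w,h:cv2.resize(i[y:y+h,x:x+w],None,fx=4,fy=4,interpolation=cv2.INTER_CUBIC)
cv2.imwrite("pics/c4.png",np.hstack([f(100,200,100,145),f(430,200,100,145)]))
```

View pics/c4.png

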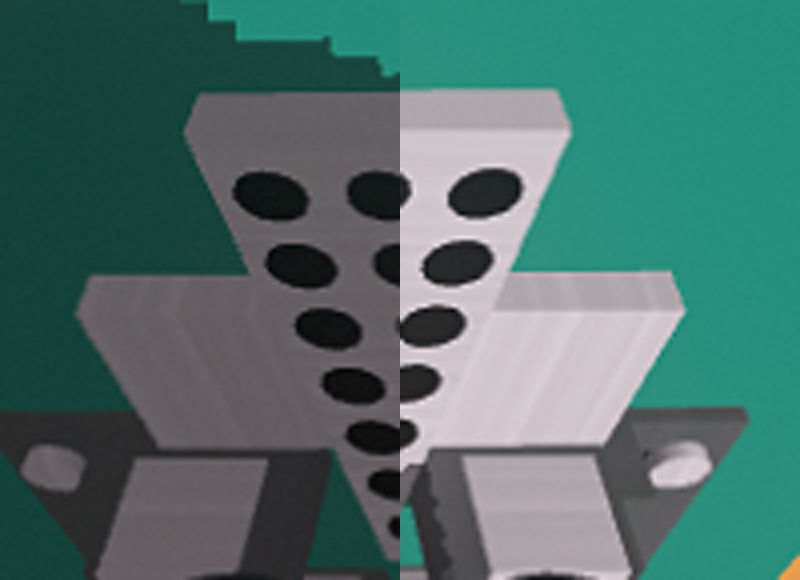

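The plate now lies flat and level on the face, with its ears against the rear lugs. Far corners are at about (146,232) and (472,232), and the ear corners at (119,278) and (501,277).

```bash
sed -e 's/^px=.*/px=S([[145.9,232.4],[149.4,223.1],[472.1,232.4],[468.6,222.1],[118.9,278.4],[122.6,268.9],[500.9,277.4],[497.1,267.6],[139.6,311.4],[480.4,310.9]])/' -e 's/,\[13,-78,0\]\]/,[13,-78,0],[-13,78,5],[-13,-78,5]]/' fit4.py > fit5.py
cat >> fit5.py <<'E'
def pt(v): # seat-frame -> fixed pitch fit
    F=Rn.from_euler('zy',[v[2],np.radians(-32)]).as_matrix(); return m@F.T+S([v[0],v[1],0])+[0,0,v[3]]
r=least_squares(lambda q:(proj(d,pt(q))-px).ravel(),[.63,0,0,.145],x_scale=.01)
print("fixed pitch",r.x.round(4),r.cost.round(1),"in seat",(Rs.T@(S([r.x[0],r.x[1],r.x[3]])-c)).round(4))
F=Rn.from_euler('zy',[r.x[2],np.radians(-32)]).as_matrix();print("bar",(S([r.x[0],r.x[1],r.x[3]])+F@[0,0,.032]).round(4))
E
python3 fit5.py
```

```text
plate [ 0.6302 -0.0015  0.1449  0.0039 -0.5551  0.0007] [[-0.2, 0.6], [0.3, -0.1], [0.2, -0.1], [-0.1, 0.1], [-0.3, -0.3], [-0.0, -0.5], [-0.1, -0.1], [-0.1, -0.0], [0.3, 0.4], [0.1, 0.2]] near ears [[139.9, 311.8], [480.5, 311.1]]
in seat [ 0.0371 -0.0015  0.0004]
grasp pt in plate [ 0.0141 -0.0013  0.0293]
fixed pitch [ 0.6303 -0.0018 -0.0311  0.1449] 5.8 in seat [ 0.0371 -0.0018  0.0003]
bar [ 0.6133 -0.0018  0.172 ]
```

```bash
cat > bp.py <<'E'
from h import *
S=np.array; d=cam("wrist"); s=arm.read_state()
T=Rn.from_rotvec(s["eef_rot"]).as_matrix(); Rct=d["R"]@T; tct=d["R"]@s["tool_pos"]+d["t"]
T2=Rn.from_rotvec([3.141,-.008,0]).as_matrix(); e=dict(d); e["R"]=Rct@T2.T; e["t"]=tct-e["R"]@S([.4822,-.0164,.4371])
Rs=Rn.from_euler('zy',[-.0255,np.radians(-32)]).as_matrix(); c=S([.599,.0009,.125])
def bp(d,p,z): 
    r=least_squares(lambda q:proj(d,c+Rs@[q[0],q[1],z])[0]-p,[0,0],x_scale=.01).x; return (r*1e3).round(1).tolist()
print("rear lug top, w4",[bp(d,p,.0205) for p in [(133.4,314.1),(166.6,314.1),(445.1,313.4),(479.6,313.4)]])
h=lambda u,v:((115 if u<400 else 265)+u/4-.4,v/4-.4)
for n,L in {"rear: back edge":[(148,70),(260,70),(488,85),(592,86)],"rear split":[(135,106),(240,103),(488,116),(602,122)],"rear front":[(145,175),(255,172),(492,190),(597,193)],
 "fr dark/white1":[(210,348),(303,347),(460,362),(552,365)],"fr white2 top":[(207,372),(300,372),(457,387),(552,388)],"fr bottom":[(218,432),(310,430),(452,443),(548,443)]}.items():
    print(n,[bp(e,h(*p),.0205) for p in L])
print("fr bulge z9",[bp(e,h(*p),.009) for p in [(228,305),(322,305),(455,320),(545,320)]])
print("bracket z~2",[bp(e,h(*p),.002) for p in [(48,62),(135,363),(708,82),(637,385)]])
E
python3 bp.py
```

```text
rear lug top, w4 [[48.4, 66.2], [48.3, 53.5], [46.8, -53.8], [46.4, -67.6]]
rear: back edge [[29.4, 75.3], [29.6, 59.2], [29.8, -60.1], [30.1, -75.2]]
rear split [[24.5, 78.6], [25.0, 63.1], [25.6, -60.8], [25.2, -77.7]]
rear front [[14.7, 79.8], [15.3, 63.1], [15.0, -63.1], [15.0, -79.1]]
fr dark/white1 [[-12.8, 76.8], [-12.4, 61.6], [-12.6, -62.3], [-12.8, -77.5]]
fr white2 top [[-17.0, 78.4], [-16.8, 63.0], [-17.0, -62.4], [-16.8, -78.3]]
fr bottom [[-27.8, 79.3], [-27.3, 63.5], [-27.3, -63.1], [-26.9, -79.6]]
fr bulge z9 [[-11.0, 76.3], [-10.8, 60.5], [-11.0, -62.6], [-10.6, -77.8]]
bracket z~2 [[24.3, 97.4], [-25.1, 97.9], [25.1, -97.8], [-25.6, -98.4]]
```

```bash
python3 go.py .6133 -.0018 .328 -.028
```

```text
pos [ 0.6267 -0.0027  0.3338] tilt [-0. -0. -1.] shift [-0.0134 -0.0005  0.0058] turn 0.002
```

The rows are not in the units I measure in: shifts go in shares of 62.5 mm. I convert before sending: -0.0134 m is -0.2144, 0.006 m is 0.096.

```bash
python3 shift.py '[0.035, -0.2144, -0.008, 0.096, 0, 0.035, 0, 0, 0, 0, 0, 0, 0, 0, 0, 0, 0, 0, 0, 0, 0, 0, 0, 0, 0]'; python3 go.py .6133 -.0018 .328 -.028;  python3 shift.py '[0, 0, 0, -0.32, 0, 0, 0, 0, -0.32, 0, 0, 0, 0, 0, 0]'; sed -i 's/^q=S.*/dz=np.array([0,0,s["tool_pos"][2]-.328]); q=S([.6303,-.0018,.1449,0,-.5585,0]); q[:3]+=dz/' sub.py; python3 sub.py
```

```text
time: 8.5
tool_pos: [0.6135, -0.0013, 0.3283]
eef_rot: [-3.141, 0.04, -0.0]
wrist_force: [-2.3, 3.5, 5.4]
grip_width: 0.0128
grip_force: 59.2
pos [ 0.6135 -0.0013  0.3283] tilt [ 0.     0.001 -1.   ] shift [-0.0002  0.0005  0.0003] turn 0.002
time: 8.88
tool_pos: [0.6138, -0.002, 0.3689]
eef_rot: [3.141, -0.041, 0.003]
wrist_force: [-0.0, -0.2, -2.7]
grip_width: 0.013
grip_force: 59.0
plate [ 0.6313 -0.0023  0.1858  0.003  -0.5664 -0.0022] 0.5954189759256601 [[-0.4, 0.3], [-0.3, -0.1], [0.5, -0.6], [0.1, 0.4], [0.0, 0.1], [0.1, -0.2], [-0.1, 0.0], [0.1, -0.0]]
in seat [ 0.0597 -0.0018  0.0345]
bar [ 0.61410459 -0.00181446  0.21281997]
[[137.10000610351562, 198.3000030517578], [487.8999938964844, 198.1999969482422], [140.60000610351562, 189.1999969482422], [483.20001220703125, 187.6999969482422], [109.4000015258789, 250.5], [515.9000244140625, 250.60000610351562], [113.9000015258789, 240.8000030517578], [511.3999938964844, 240.60000610351562]]
```

In the tool's units: -0.0234 m is -0.3744, 0.0197 m is 0.3152.

```bash
python3 shift.py '[0, -0.3744, -0.016, 0.3136, 0, 0, -0.3744, -0.016, 0.3152, 0, 0, 0, 0, 0, 0, 0, 0, 0, 0, 0]'
python3 - <<'E'
from h import *
s=arm.read_state();Rs=Rn.from_euler('zy',[-.0245,np.radians(-32)]).as_matrix()
print("moved in seat", (Rs.T@(s["tool_pos"]-[.6138,-.002,.3689])*1e3).round(2), s["wrist_force"].round(1))
E
```

```text
time: 9.43
tool_pos: [0.567, 0.0013, 0.3284]
eef_rot: [3.141, -0.041, -0.0]
wrist_force: [0.1, 0.3, -2.5]
grip_width: 0.013
grip_force: 58.8
moved in seat [-61.2    1.78  -9.53] [ 0.1  0.3 -2.5]
```

```bash
cat > st.py <<'E'
from h import *
s=arm.read_state();Rs=Rn.from_euler('zy',[-.0245,np.radians(-32)]).as_matrix()
print("plate seat mm",(Rs.T@(s["tool_pos"]-[.6138,-.002,.3689])*1e3+[59.7,-1.8,34.5]).round(2),"F seat",(Rs.T@s["wrist_force"]).round(1),"M",(Rs.T@s["ft_torque"]).round(2))
E
python3 shift.py '[0, 0.0352, 0, 0.0352, 0, 0, 0.0256, 0, 0.04, 0, 0, 0, 0, 0, 0, 0, 0, 0, 0, 0]' | grep force; python3 st.py;  python3 shift.py '[0, 0.0256, 0, 0.04, 0, 0, 0, 0, 0, 0, 0, 0, 0, 0, 0]' | grep force; python3 st.py
```

```text
wrist_force: [0.1, 0.1, -2.6]
grip_force: 58.8
plate seat mm [-0.89  0.04 19.34] F seat [-1.3  0.  -2.3] M [0.01 0.07 0.01]
wrist_force: [-0.2, 0.5, -2.5]
grip_force: 59.0
plate seat mm [-0.83 -0.   16.43] F seat [-1.5  0.4 -2. ] M [ 0.01 -0.07 -0.04]
```

```bash
for i in 1 2; do python3 shift.py '[0, 0.0256, 0, 0.04, 0, 0, 0, 0, 0, 0, 0, 0, 0, 0, 0]' | grep wrist_force; python3 st.py; done
```

```text
wrist_force: [3.6, -0.1, -1.0]
plate seat mm [-0.6  -0.02 13.41] F seat [ 2.5 -0.1 -2.7] M [-0.09 -0.77  0.12]
wrist_force: [2.3, 0.3, 2.4]
plate seat mm [-0.63 -0.04 10.56] F seat [3.2 0.4 0.8] M [-0.   -0.46  0.02]
```

```bash
for i in 1 2; do python3 shift.py '[0, 0.0256, 0, 0.04, 0, 0, 0, 0, 0, 0, 0, 0, 0, 0, 0]' | grep wrist_force; python3 st.py; done
```

```text
wrist_force: [0.3, 0.3, 6.7]
plate seat mm [-0.6  -0.08  7.72] F seat [3.8 0.4 5.6] M [ 0.06 -0.01  0.07]
wrist_force: [-0.7, 0.4, 7.6]
plate seat mm [-0.58 -0.1   4.84] F seat [3.4 0.5 6.8] M [0.02 0.16 0.02]
```

```bash
for i in 1 2; do python3 shift.py '[0, 0.0256, 0, 0.04, 0, 0, 0, 0, 0, 0, 0, 0, 0, 0, 0]' | grep wrist_force; python3 st.py; done
```

```text
wrist_force: [4.1, 0.1, 0.2]
plate seat mm [-0.63 -0.2   1.53] F seat [ 3.6  0.2 -2. ] M [ 0.12 -0.77  0.04]
wrist_force: [-13.4, -0.3, 31.1]
plate seat mm [-0.38 -0.09  0.04] F seat [ 5.1 -0.2 33.5] M [-0.12  2.72  0.1 ]
```

In the tool's units: 0.0006 m is 0.0096, 0.0003 m is 0.0048.

```bash
python3 shift.py '[0, 0.0048, 0, 0.0096, 0, 0, 0, 0, 0, 0]' | grep wrist_force; python3 st.py; python3 shift.py '[0.03, 0, 0, -0.016, 0, 0.03, 0, 0, 0, 0, 0.03, 0, 0, 0, 0, 0.03, 0, 0, 0, 0]' | grep -A1 wrist; python3 shift.py '[0.03, 0, 0, -0.64, 0, 0.03, 0, 0, -0.8, 0, 0.03, -0.8, 0, -0.32, 0, 0.03, -0.8, 0, 0, 0, 0.03, 0, 0, 0, 0]'
python3 - <<'E'
from h import *
d=cam("wrist"); cv2.imwrite("pics/w5.png",d["frame"])
e=cam("side"); cv2.imwrite("pics/o.png",np.hstack([cv2.resize(d["frame"][:,100:540],(440,480)),cv2.resize(e["frame"][170:300,245:355],None,fx=3.25,fy=3.6923)]))
Rs=Rn.from_euler('zy',[-.0245,np.radians(-32)]).as_matrix(); c=np.array([.599,.0009,.125])
m=np.array([[40,58,5],[40,-58,5],[-40,58,5],[-40,-58,5],[13,78,5],[13,-78,5],[-13,78,5],[-13,-78,5]])/1e3+[-.0006,0,0]
print((proj(d,c+m@Rs.T)-[100,0]).round(1).tolist())
E
```

```text
wrist_force: [-20.8, -0.5, 41.8]
plate seat mm [-0.35 -0.07 -0.05] F seat [ 4.6 -0.3 46.5] M [-0.13  4.02  0.06]
wrist_force: [-0.1, 0.2, -0.4]
grip_width: 0.0301
time: 13.92
tool_pos: [0.4794, 0.0036, 0.4173]
eef_rot: [3.14, -0.041, 0.0]
wrist_force: [0.9, -0.2, 0.0]
grip_width: 0.0305
grip_force: 0.0
[[103.1, -26.7], [319.8, -26.6], [126.5, 109.3], [296.2, 108.6], [78.0, 27.1], [344.3, 26.7], [88.1, 70.7], [334.2, 70.0]]
```

View pics/o.png

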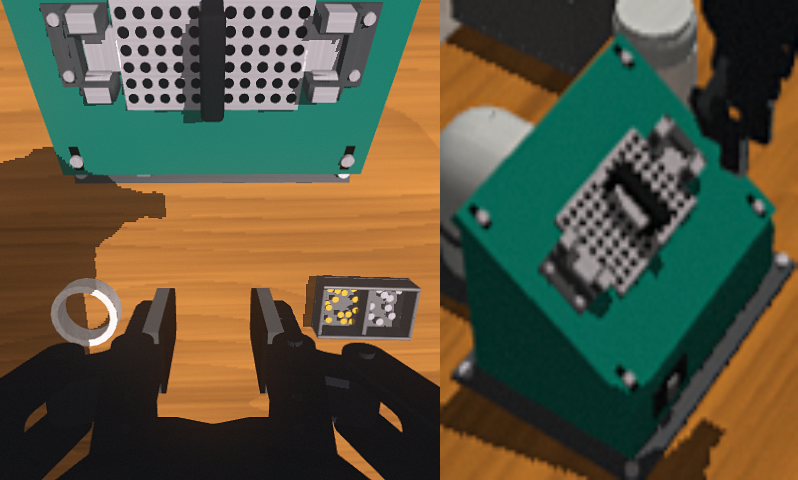

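The plate sits in both slots. Its near corners at (126,108) and (296,110) match the predicted home pose (126.5,109.3) and (296.2,108.6), and the gripper is clear.

```bash
python3 -c "
from bench import arm
print(arm.hand_in())"
```

```text
the job is handed in; nothing more can be done
None
```

The strainer plate is fitted: both ears are past the clips and it was pressed home with about 46 N, well under the limit. I let go, backed the gripper clear and handed the job in at about 14 s; the last picture matches the home pose, but no verdict came back.

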